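# Find the pitch comb that fits the front screw

### The arm

A 6-joint arm with a two-finger parallel gripper is mounted at the origin on a cart in front of the work surface, level with it; the furniture and walls round the work are solid. World frame = base frame: x ahead of the robot, y to its left, z up, the work surface at z = 0. Lengths are in mm, angles in rad, forces in N, time in s.
With the tool pointing down it reaches from about 275 to 850 mm from the base axis. Payload 19 kg.
Tool frame: the origin (TCP) lies on the mounting face of the last link; the fingertips stand 173 mm ahead of it and the grasp point (between the pads) lies 155 mm ahead of it; z points along the fingers, y is the line along which they close (so a half turn about z gives the same grasp; the last joint's range is limited). The gripper opens to 85 mm and grips with 20 to 120 N. Pads are 22 mm wide; open, the fingers measure 114 mm over their backs; the gripper's body (76 mm by 85 mm) begins 54 mm behind the grasp point. The pads swing forward as they close: fully open they stand 13 mm farther back than shut.
Start: joints at [-1.359, 0.15, 1.437, -0, 1.554, -0.134], TCP at [194.873, -540.958, 404.667] pointing down, gripper open.
Joint ranges: [-2.8, 2.8], [-0.68, 2.1], [0.12, 2.68], [-1.39, 4.53], [0.16, 2.79], [-2.81, 2.81]. Speed limits (rad/s): [1.89, 1.89, 2.22, 3.01, 3.01, 3.01].

### API

Orientations are given as a 3x3 rotation matrix whose columns are the frame's x, y, z axes.
In Python, from workcell import sense, optics, ticket gives the robot as it stands. The module is installed in compiled form; this text tells all that it offers.
- The arm moves only by the tool move_arm, never from a script. Its argument "plan" is a list of rows, each an object with "xyz": the shift along the tool's x, y, z scaled (see below), a list of three; "dr": the turn, a rotation vector about the tool's x, y, z scaled (see below), a list of three; "claw": the opening, from -1 (shut) to 1 (fully open). A call has 1 to 20 rows; each row shifts and turns the commanded pose from where the row before left it, along the tool's axes as they then stand; what a row does not reach is not made up. The controller multiplies each number of a shift by 25 mm and each number of a turn by 8 degrees. A row lasts 1/8 s, in which the tool goes at most 62.5 mm and 10.7 degrees, less where a joint would pass 70% of its speed; a pose out of reach is approached as far as the arm can. A call with a number of a shift or a turn outside -1 to 1 is refused whole. A call with a gripper value outside its range is refused whole. The fingers move at their own pace and stop on an object; "grip_force" is the grip in N (left out, the last holds). Time passes only in rows, so rows that do not move let the fingers close. It gives the time, the measured TCP pose, the force, the opening and the grip force at its end, in the units of the state.
- sense(): the state, without advancing time (a new reading comes with each control period).
- optics.get_image(name): name is "side" or "top"; returns the picture (420x560x3 uint8, red, green, blue); there is no depth.
- optics.camera_model(name): a dict with "fovy" (degrees; the focal length in pixels is half the picture's height over the tangent of half this angle, whatever the lens; pixels are square), "cx", "cy" (the principal point, pixels), "R" (3x3) and "t" (3): a world point X has camera coordinates R X + t. Camera axes: x right, y down, z forward; pixel columns grow to the right and rows downward; lengths in mm; the calibration is good to about 2 mm. A picture is of the moment at which its call begins. camera_model takes no time and is no camera call.
- ticket.sign_off(): hands the job in; it is judged then, once.
The state is a dict: "t": time; "q": joint angles; "joint_velocities": joint speeds; "joint_torque": joint torques, N m; "position": TCP position; "tcp_rot": TCP orientation; "wrist_force": force on the tool from outside, world axes, zero at the start; "moment": the same for the moment, N m; "width": finger opening in mm; "finger_force": force on a finger pad.
Only numpy, scipy, OpenCV 4.12 (cv2) and the standard library are available. Lean on these libraries where they do the work, as an engineer would, in place of code of your own. Each camera call takes 0.05 s, during which the arm holds its last target. There are 200 camera calls.

### The job

Find out which of the three pitch combs in the tray fits the thread of the front screw in the stand: set them one by one on the rest, teeth towards the screw, and ease them gently into the thread by feel, without forcing. Leave the one that beds fully home standing there in mesh with the screw, let go of it, and have the other two standing upright in the tray; leave everything else alone.

Things in the scene. Friction and masses are not known exactly. Their poses are not given: they have to be found in the camera images.
- stand: wooden stand, fixed; two notched cheeks (inner faces at y = +-59 mm) carry three wooden screws, axes along its y, 45 mm above the table, at x = 0 (the front screw), 47 and 94 mm. Origin on the table under the middle of the front screw; x points from the rest to the screws, away from the robot. The front screw's crests reach x = -20 mm; the screws stand no higher than 67 mm, the cheeks 57 mm
- rest (a point): middle of the top of the rest, the flat board before the front screw (69 mm along the stand's x, from -92 to -23 mm, by 116 mm; top 24 mm above the table). The teeth of a comb that stands on it meet the screw at half height. Axes as the stand's
- home (a point): where the origin of a comb lies when it is fully home (it may stand up to 26 mm to either side along y): standing on the rest, square to the screw, the edge between its teeth against the crests, within 0.3 mm. A comb of another pitch stops 2 to 5 mm short; the right one, out of step, rides on the thread until shifted sideways. Axes as the stand's
- tray: wooden tray, fixed, 226 mm (x) by 98 mm (y), rim 8 mm high and 6 mm wide, floor 6 mm above the table. Origin on the table under its centre, x roughly away from the robot. The three combs start in it one behind the other, at x = -60, +10 and +80 mm (within 3 mm), teeth to +x; which comb lies where varies
- leaf_a: one of three pitch combs, alike but for tooth spacing (which has which is not told): a toothed aluminium leaf, 6 mm thick, 64 mm wide (y), 18 to 24 mm up, on a T-shaped wooden stock. Five to seven 90-degree V teeth 3.4 to 5.2 mm deep (pitch 8 to 13 mm) stand out to +x from its edge at x = +16 mm. 60 to 130 g. Origin on the underside, z up. Grip: see leaf_b
- leaf_b: second comb, same axes and sizes as leaf_a. Every stock has a cross-piece under the leaf (x 0 to 13 mm, 18 mm high) and, behind it, the stem to hold it by: 12 mm thick (across y), x from -40 to 0 mm, 32 mm high from the underside. The combs start upright in the tray, their x along the tray's x within 0.06 rad
- leaf_c: third comb, same axes and sizes as leaf_a, stem as told for leaf_b
- screw_a: one of the three wooden screws in the stand, alike but for the pitch of their 90-degree V thread (told nowhere): 40 mm over the crests, threaded for 112 mm, round head at the -y end. Fixed, does not turn. Origin on its axis at the middle, y along the axis. Which screw lies in front varies, and where its crests fall varies by 5 mm. Dents if pressed with more than 40 N
- screw_b: another of the three screws, as screw_a
- screw_c: another of the three screws, as screw_a
- sanding_block: cork sanding block, 54 x 98 x 28 mm, lying in front of the stand; leave it alone. Origin under its centre
- gypsum_bar: plain cream gypsum bar, 34 x 110 x 30 mm, near the front edge of the cloth; leave it alone. Origin under its centre
- paint_brush: flat paint brush, 32 x 190 x 12 mm, lying on the far side of the tray (to the left); leave it alone. Origin under its middle
- pigment_jar: glass jar with a screw lid, 62 mm across and 86 mm high, behind the stand; leave it alone. Origin under its centre
- medallion: round gypsum medallion, 68 mm across, 15 mm thick, lying behind and to the left of the tray; leave it alone. Origin under its centre
- knife: carving knife with a turned wooden handle, 16 x 168 x 15 mm, lying in front and to the left of the tray; leave it alone. Origin under its middle
Things that resemble listed ones, but are neither listed nor needed, are in the scene too. What is shaped like the leaf_c but purple is not meant.

How it is judged:
By the outcome, as a careful person would: the job done as asked, in the order asked, and still so for the second after the job is handed in, with the robot touching nothing.
It also fails if it takes over 72 s, if anything falls off the work surface, if the arm or the gripper's body presses on something with over 40 N, if the wrist force passes 120 N, or if a joint passes its speed limit or range.

## Working session

There is one attempt and no reset: what is moved stays moved. The work goes in short steps, Python scripts to look and compute and a tool call to move; the robot and the scene stay as the last step left them, time stands still between calls to the robot, and variables do not carry over. Pictures are saved under pics/ and viewed, at most 10 in all, crops included, and the job is handed in when it is done.

Besides the shell and the picture viewer there is one more tool, called after "Request:" as name(argument=value, ...), one argument or row to a line, values as JSON. move_arm: Moves the arm, as the interface text tells. Its arguments: {"type":"object","properties":{"plan":{"type":"array"},"grip_force":{"type":"number"}},"required":["plan"]}

```bash
mkdir -p pics; python3 - <<'E'
from workcell import sense, optics
import cv2, numpy as np
for n in("side","top"):
    cv2.imwrite(f"pics/{n}0.png",cv2.resize(optics.get_image(n)[:,:,::-1],(800,600),interpolation=cv2.INTER_CUBIC))
    m=optics.camera_model(n);print(n,{k:np.round(v,4).tolist() for k,v in m.items()})
s=sense();print(s["t"],s["position"],np.round(s["tcp_rot"],3),s["width"])
E
```

```text
side {'fovy': 45.7364, 'cx': 280.0598, 'cy': 206.4619, 'R': [[0.9992, 0.0344, 0.0223], [0.0379, -0.5706, -0.8204], [-0.0155, 0.8205, -0.5714]], 't': [-523.6017, 214.2497, 1088.2728]}
top {'fovy': 43.7034, 'cx': 282.0717, 'cy': 207.3928, 'R': [[-0.007, -0.9999, 0.0128], [-0.9879, 0.005, -0.1551], [0.155, -0.0138, -0.9878]], 't': [323.3736, 519.4273, 1137.1054]}
0.1 [ 194.87484543 -540.94345606  404.16562366] [[ 0.941  0.339 -0.   ]
 [ 0.339 -0.941  0.001]
 [ 0.    -0.001 -1.   ]] 84.98271027037273
```

View pics/side0.png

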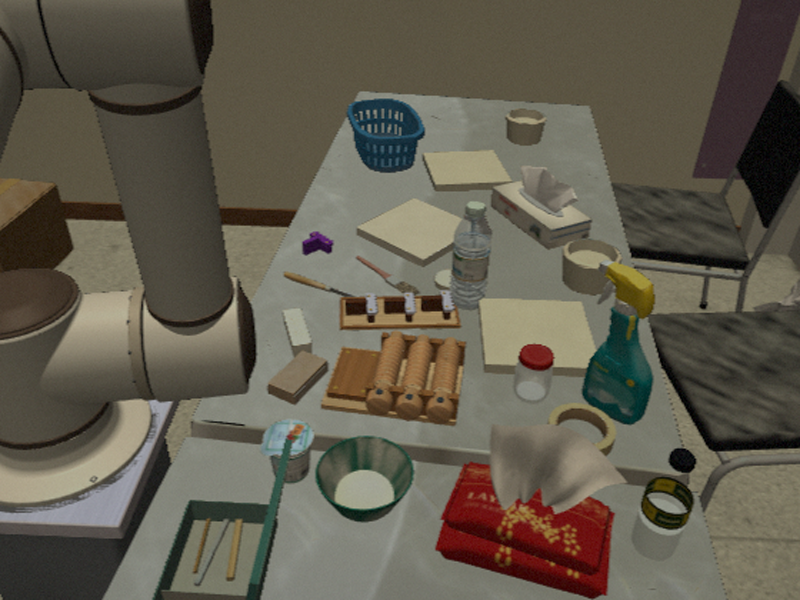

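View pics/top0.png

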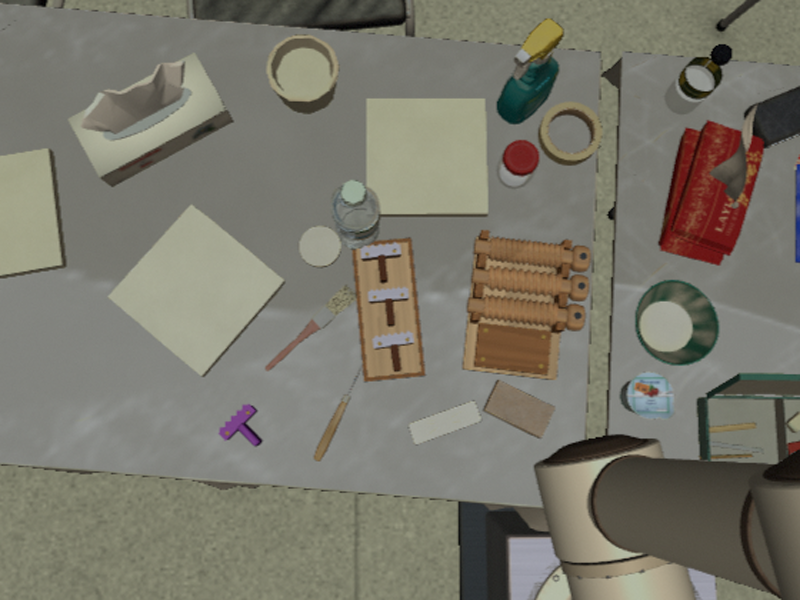

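The top picture shows the tray around (390,310) with three combs, stems toward the robot. The stand is at (520,300), with the rest in front of it at (512,348). The bottle is beside the tray's rear-left corner, and the purple decoy is at (240,427). Next I'll take closer crops.

```bash
cat > h.py <<'E'
from workcell import sense, optics
import cv2, numpy as np
def K(n):
    m=optics.camera_model(n); f=210/np.tan(np.radians(m["fovy"]/2)); return f,m["cx"],m["cy"],np.array(m["R"]),np.array(m["t"])
def ray(n,u,v):
    f,cx,cy,R,t=K(n); return -R.T@t, R.T@np.array([(u-cx)/f,(v-cy)/f,1])
def onz(n,u,v,z):
    o,d=ray(n,u,v); return o+d*(z-o[2])/d[2]
def proj(n,X):
    f,cx,cy,R,t=K(n); c=R@np.array(X,float)+t; return np.array([cx+f*c[0]/c[2],cy+f*c[1]/c[2]])
E
python3 - <<'E'
from h import *
a=optics.get_image("top"); np.save("top.npy",a)
c=a[155:275,240:420]
cv2.imwrite("pics/top1.png",cv2.resize(c[:,:,::-1],(792,528),interpolation=cv2.INTER_CUBIC))
E
```

```text
(no output)
```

View pics/top1.png

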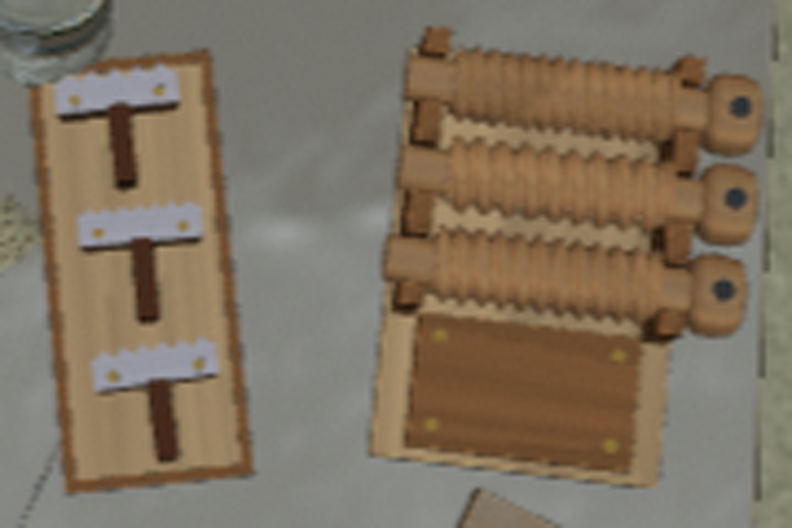

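The crop shows the tray on the left with three combs: leaf bars at v≈90, 225 and 365, stems below them. On the right, the dark rest board spans about (410–640, 315–470), with the front screw at v≈275. Next I'll measure poses and pitches.

```bash
cat > m.py <<'E'
from h import *
def blob(mask,roi):
    u0,v0,u1,v1=roi; m=np.zeros_like(mask); m[v0:v1,u0:u1]=mask[v0:v1,u0:u1]
    n,l,s,c=cv2.connectedComponentsWithStats(m.astype(np.uint8)); i=1+np.argmax(s[1:,4]); return l==i
def rect(b,z,n="top"):
    c=max(cv2.findContours(b.astype(np.uint8),cv2.RETR_EXTERNAL,cv2.CHAIN_APPROX_NONE)[0],key=len)[:,0]
    return cv2.minAreaRect(np.array([onz(n,u,v,z)[:2] for u,v in c],np.float32))
E
python3 - <<'E'
from m import *
a=np.load("top.npy"); h=cv2.cvtColor(a,cv2.COLOR_RGB2HSV).astype(int); H,S,V=h[...,0],h[...,1],h[...,2]
P=lambda u,v:(int(240+u/4.4),int(155+v/4.4))
for u,v in [(125,140),(150,280),(160,420),(500,400),(100,240),(120,95),(140,225),(225,300),(300,400),(390,420),(450,270)]:
    x,y=P(u,v); print((u,v),h[y,x])
E
```

```text
(125, 140) [ 10 148  67]
(150, 280) [ 11 157  70]
(160, 420) [ 11 154  68]
(500, 400) [ 14 145 118]
(100, 240) [150   2 148]
(120, 95) [118  19 164]
(140, 225) [117  17 163]
(225, 300) [ 16 129 111]
(300, 400) [ 36  10 131]
(390, 420) [ 18  92 158]
(450, 270) [ 15 122 151]
```

```bash
python3 - <<'E'
from m import *
a=np.load("top.npy"); h=cv2.cvtColor(a,cv2.COLOR_RGB2HSV).astype(int); H,S,V=h[...,0],h[...,1],h[...,2]
r2=lambda R:[np.round(x,2).tolist() for x in R]
print("tray",r2(rect(blob((S>60),(243,160,300,270)),8)))
print("board",r2(rect(blob((S>110)&(V<140),(325,222,392,266)),24)))
print("base",r2(rect(blob((S>60),(320,155,395,270)),5)))
for k,(v0,v1,l0,l1) in dict(rear=(176,200,166,182),mid=(205,231,198,213),front=(238,263,228,246)).items():
    st=rect(blob((V<95)&(S>100),(250,v0,290,v1)),32)
    zs=24
    b=blob((S<45)&(V>135)&((a[...,2].astype(int)-a[...,0])>5),(248,l0,294,l1))
    print(k,"stem",r2(st),"leaf",r2(rect(b,zs)))
E
```

```text
tray [[507.45, 345.19], [225.77, 98.63], 5.29]
board [[445.21, 145.01], [142.97, 88.13], 89.64]
base [[514.53, 136.83], [157.52, 230.45], 82.95]
rear stem [[567.17, 355.18], [56.84, 41.6], 89.75] leaf [[599.0, 356.79], [17.46, 60.0], 7.06]
mid stem [[504.01, 339.25], [47.49, 37.57], 31.59] leaf [[527.62, 344.71], [15.56, 59.5], 4.74]
front stem [[425.14, 334.21], [39.0, 13.57], 7.25] leaf [[455.33, 337.07], [16.93, 60.15], 7.81]
```

```bash
python3 - <<'E'
from m import *
a=np.load("top.npy"); h=cv2.cvtColor(a,cv2.COLOR_RGB2HSV).astype(int); H,S,V=h[...,0],h[...,1],h[...,2]
r2=lambda R:[np.round(x,2).tolist() for x in R]
m=((S>108)&(V<140)).astype(np.uint8); m=cv2.morphologyEx(cv2.morphologyEx(m,cv2.MORPH_CLOSE,np.ones((5,5))),cv2.MORPH_OPEN,np.ones((15,15)))
b=blob(m>0,(325,222,392,266)); print("board",r2(rect(b,24)),[onz("top",240+u/4.4,155+v/4.4,24)[:2].round(1).tolist() for u,v in [(440,335),(617,355),(432,424),(610,445),(414,318),(642,335),(405,446),(630,470)]])
for k,(v0,v1,l0,l1,u0,u1) in dict(rear=(181,199,166,182,262,273),mid=(211,230,198,213,268,278),front=(243,262,228,246,271,283)).items():
    st=rect(blob((V<95)&(S>100),(u0,v0,u1,v1)),38)
    b=blob((S<45)&(V>135)&((a[...,2].astype(int)-a[...,0])>5),(248,l0,294,l1))
    print(k,"stem",r2(st),"leaf",r2(rect(b,30)))
    # teeth: sum of whiteness along tooth line
E
```

```text
board [[446.89, 146.78], [118.04, 86.54], 88.73] [[468.7, 189.5], [457.8, 98.7], [423.0, 194.7], [411.8, 104.0], [477.5, 202.7], [468.1, 85.5], [411.9, 208.7], [399.0, 94.2]]
rear stem [[563.75, 355.56], [38.37, 15.76], 5.41] leaf [[597.67, 356.68], [17.37, 59.69], 7.06]
mid stem [[495.24, 341.8], [39.36, 13.22], 10.33] leaf [[526.66, 344.66], [15.48, 59.2], 4.74]
front stem [[423.91, 334.1], [37.28, 13.19], 7.78] leaf [[454.74, 337.07], [16.85, 59.84], 7.81]
```

```bash
python3 - <<'E'
from m import *
# rectified top views at fixed height, 0.25mm/px, by homography: stand front screw (z 45) and combs (z 30)
a=np.load("top.npy")
def rectify(c,yaw,z,w,hh,s=4):
    x=np.array([np.cos(yaw),np.sin(yaw)]); y=np.array([-x[1],x[0]])
    pts=[(-hh,-w),(-hh,w),(hh,w),(hh,-w)] # local x,y
    src=np.float32([proj("top",[*(np.array(c)+p[0]*x+p[1]*y),z]) for p in pts])
    dst=np.float32([((w-p[1])*s,(hh-p[0])*s) for p in pts])
    return cv2.warpPerspective(a,cv2.getPerspectiveTransform(src,dst),(int(2*w*s),int(2*hh*s)),flags=cv2.INTER_CUBIC)
t=0.092
rows=[]
for d in (80,10,-60):
    c=np.array([507.5,345.2])+(d+14)*np.array([np.cos(t),np.sin(t)])
    rows.append(rectify(c,t,30,60,14))
rows.append(rectify((500,140),-0.1,50,60,40))
cv2.imwrite("pics/rect.png",np.vstack(rows)[:,:,::-1])
print(np.vstack(rows).shape)
E
```

```text
(656, 480, 3)
```

View pics/rect.png

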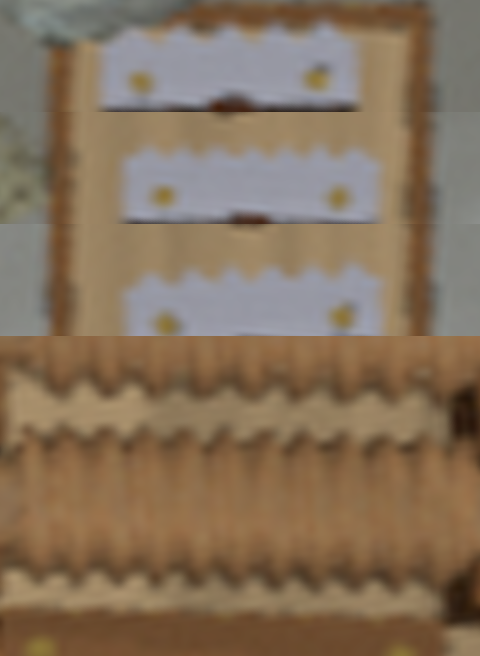

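The rectified picture shows comb teeth at about 52 px (13 mm, rear), 35 px (8.8 mm, middle) and 42 px (10.5 mm, front). The front screw's notches are along row ~585. I'll measure its pitch numerically.

```bash
python3 - <<'E'
import cv2,numpy as np
im=cv2.imread("pics/rect.png").astype(float).mean(2)
def per(r0,r1,c0,c1,sh=0):
    g=im[r0:r1,c0:c1]; best=[]
    for skew in np.linspace(-.1,.1,21):
        p=np.mean([np.interp(np.arange(c1-c0)+skew*(i),np.arange(c1-c0),g[i]) for i in range(r1-r0)],0)
        x=np.arange(len(p)); p=p-np.polyval(np.polyfit(x,p,3),x); p*=np.hanning(len(p))
        T=np.arange(7,15,.1); A=[abs(np.sum(p*np.exp(-2j*np.pi*x/(4*t)))) for t in T]; k=np.argmax(A); best.append((round(A[k]),round(T[k],1),round(skew,2)))
    return max(best)
for n,a in dict(rear=(22,45,110,355),mid=(145,165,130,375),front=(268,295,130,375),scr_body=(455,560,20,440),scr_lo=(570,595,20,440),scr_hi=(428,445,20,440)).items(): print(n,per(*a))
E
```

```text
rear (725, np.float64(12.0), np.float64(0.1))
mid (292, np.float64(8.6), np.float64(0.1))
front (293, np.float64(9.9), np.float64(0.1))
scr_body (326, np.float64(10.1), np.float64(0.1))
scr_lo (1340, np.float64(9.8), np.float64(0.1))
scr_hi (1380, np.float64(10.0), np.float64(-0.1))
```

The front screw's pitch measures about 10 mm, and the front comb is closest at about 10 mm (rear about 12–13, middle 8.6). I'll try the front comb first and confirm the fit by feel.

```bash
cat > go.py <<'E'
import sys
from h import *
# target grasp-point xyz and tool yaw -> units (shift expressed in tool axes after the turn)
def go(x,y,z,yaw):
    s=sense(); R=np.array(s["tcp_rot"]); 
    D=np.array([[np.cos(yaw),np.sin(yaw),0],[np.sin(yaw),-np.cos(yaw),0],[0,0,-1]])
    rv=cv2.Rodrigues(R.T@D)[0].ravel(); d=D.T@(np.array([x,y,z+155])-s["position"])
    print("t",round(s["t"],2),"grasp",np.round(np.array(s["position"])-[0,0,155],1),"yaw",round(np.arctan2(R[1,0],R[0,0]),4),"w",round(s["width"],1),"F",np.round(s["wrist_force"],1))
    print("turn units",np.round(np.degrees(rv)/8,3),"shift units",np.round(d/25,3))
if __name__=="__main__": go(*map(float,sys.argv[1:5]))
E
python3 go.py 425.5 334.2 120 0.13
python3 - <<'E'
from m import *
a=np.load("top.npy"); h=cv2.cvtColor(a,cv2.COLOR_RGB2HSV).astype(int); H,S,V=h[...,0],h[...,1],h[...,2]
# brass screws on the rest + board
for (u,v) in [(440,335),(617,355),(432,424),(610,445)]:
    x0,y0=int(240+u/4.4),int(155+v/4.4); w=a[y0-3:y0+4,x0-3:x0+4].astype(float); g=w[...,1]-w[...,2]*0.3; g=np.clip(g-np.percentile(g,60),0,None)
    yy,xx=np.mgrid[y0-3:y0+4,x0-3:x0+4]; print(onz("top",(g*xx).sum()/g.sum(),(g*yy).sum()/g.sum(),24).round(1))
# front edge line of the base and left edge
m=(S>60); P=[]
for x in range(330,385):
    ys=[y for y in range(250,275) if m[y,x]]; P.append(onz("top",x,max(ys),8)[:2])
P=np.float32(P); print("front edge",cv2.fitLine(P,cv2.DIST_HUBER,0,.01,.01).ravel().round(3))
E
```

```text
t 0.15 grasp [ 194.9 -541.   249.2] yaw 0.3458 w 85.4 F [-0.2  0.1 -0.1]
turn units [-0.007 -0.     1.546] shift units [ 13.685 -33.515   5.168]
[469.4 190.4  24. ]
[458.4  98.9  24. ]
[423.8 196.   24. ]
[412.6 104.8  24. ]
front edge [1.19000e-01 9.93000e-01 3.99311e+02 1.45617e+02]
```

Request:
move_arm(
  plan=[
    {"xyz": [0,0,0],"dr": [0,0,0.8],"claw": -0.1},
    {"xyz": [0,0,0],"dr": [0,0,0.746],"claw": -0.1},
    {"xyz": [0.4,-1,0],"dr": [0,0,0],"claw": -0.1},
    {"xyz": [0.4,-1,0],"dr": [0,0,0],"claw": -0.1},
    {"xyz": [0.4,-1,0],"dr": [0,0,0],"claw": -0.1},
    {"xyz": [0.4,-1,0],"dr": [0,0,0],"claw": -0.1},
    {"xyz": [0.4,-1,0],"dr": [0,0,0],"claw": -0.1},
    {"xyz": [0.4,-1,0],"dr": [0,0,0],"claw": -0.1},
    {"xyz": [0.4,-1,0],"dr": [0,0,0],"claw": -0.1},
    {"xyz": [0.4,-1,0],"dr": [0,0,0],"claw": -0.1},
    {"xyz": [0.4,-1,0],"dr": [0,0,0],"claw": -0.1},
    {"xyz": [0.4,-1,0],"dr": [0,0,0],"claw": -0.1},
    {"xyz": [0.4,-1,0],"dr": [0,0,0],"claw": -0.1},
    {"xyz": [0.4,-1,0],"dr": [0,0,0],"claw": -0.1},
    {"xyz": [0.4,-1,0],"dr": [0,0,0],"claw": -0.1},
    {"xyz": [0.4,-1,0],"dr": [0,0,0],"claw": -0.1},
    {"xyz": [0.4,-1,0],"dr": [0,0,0],"claw": -0.1},
    {"xyz": [0.4,-1,0],"dr": [0,0,0],"claw": -0.1},
    {"xyz": [0.4,-1,0],"dr": [0,0,0],"claw": -0.1},
    {"xyz": [0.4,-1,0],"dr": [0,0,0],"claw": -0.1},
  ],
  grip_force=25,
)

```text
t: 2.65
position: [315.1, -70.5, 404.7]
tcp_rot: [[0.992, 0.129, 0.0], [0.129, -0.992, 0.0], [0.0, -0.0, -1.0]]
wrist_force: [0.1, -0.5, -0.5]
width: 38.1
finger_force: 0.0
```

```bash
python3 go.py 425.5 334.2 100 0.13
```

```text
t 2.65 grasp [315.1 -70.5 249.7] yaw 0.1298 w 38.1 F [ 0.1 -0.5 -0.5]
turn units [-0.    -0.001 -0.001] shift units [  6.479 -15.48    5.987]
```

Request:
move_arm(
  plan=[
    {"xyz": [0.4,-1,0],"dr": [0,0,0],"claw": -0.1},
    {"xyz": [0.4,-1,0],"dr": [0,0,0],"claw": -0.1},
    {"xyz": [0.4,-1,0],"dr": [0,0,0],"claw": -0.1},
    {"xyz": [0.4,-1,0],"dr": [0,0,0],"claw": -0.1},
    {"xyz": [0.4,-1,0],"dr": [0,0,0],"claw": -0.1},
    {"xyz": [0.4,-1,0],"dr": [0,0,0],"claw": -0.1},
    {"xyz": [0.4,-1,0.4],"dr": [0,0,0],"claw": -0.1},
    {"xyz": [0.4,-1,0.6],"dr": [0,0,0],"claw": -0.1},
    {"xyz": [0.4,-1,0.6],"dr": [0,0,0],"claw": -0.1},
    {"xyz": [0.4,-1,0.6],"dr": [0,0,0],"claw": -0.1},
    {"xyz": [0.4,-1,0.6],"dr": [0,0,0],"claw": -0.1},
    {"xyz": [0.4,-1,0.6],"dr": [0,0,0],"claw": -0.1},
    {"xyz": [0.4,-1,0.6],"dr": [0,0,0],"claw": -0.1},
    {"xyz": [0.4,-1,0.6],"dr": [0,0,0],"claw": -0.1},
    {"xyz": [0.4,-1,0.6],"dr": [0,0,0],"claw": -0.1},
    {"xyz": [0.48,-0.48,0.7],"dr": [0,0,0],"claw": -0.1},
  ],
)

```text
t: 4.65
position: [425.5, 334.5, 256.6]
tcp_rot: [[0.991, 0.13, -0.0], [0.13, -0.991, 0.0], [-0.0, -0.0, -1.0]]
wrist_force: [-0.3, -0.0, -0.7]
width: 38.2
finger_force: 0.0
```

```bash
python3 go.py 425.5 334.2 29 0.13; python3 - <<'E'
from h import *
a=optics.get_image("side"); cv2.imwrite("pics/s1.png",cv2.resize(a[175:265,210:340][:,:,::-1],(780,540),interpolation=cv2.INTER_CUBIC))
E
```

```text
t 4.65 grasp [425.5 334.5 101.6] yaw 0.1309 w 38.2 F [-0.3 -0.  -0.7]
turn units [-0.001  0.001  0.006] shift units [-1.000e-03  1.100e-02  2.904e+00]
```

View pics/s1.png

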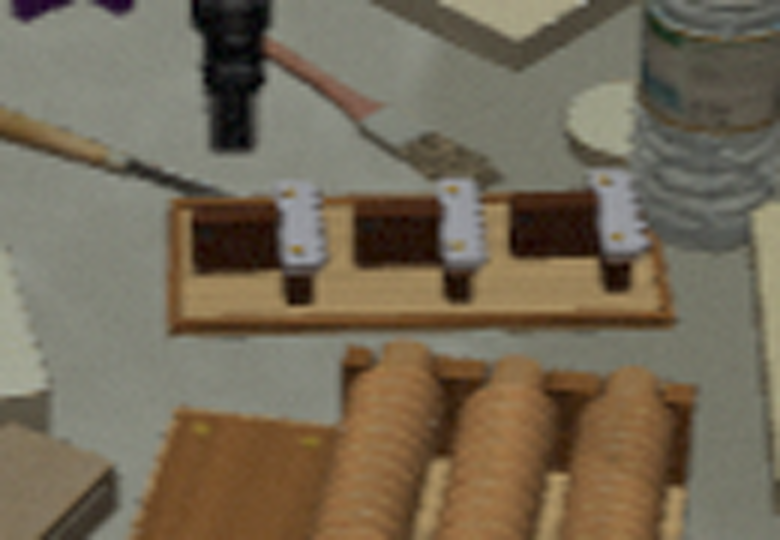

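The side crop shows the gripper at u≈235, over the front comb's stem (193–280). I'll descend and grip.

Request:
move_arm(
  plan=[
    {"xyz": [0,0,0.8],"dr": [0,0,0],"claw": -0.1},
    {"xyz": [0,0,0.8],"dr": [0,0,0],"claw": -0.1},
    {"xyz": [0,0,0.8],"dr": [0,0,0],"claw": -0.1},
    {"xyz": [0,0,0.5],"dr": [0,0,0],"claw": -0.1},
    {"xyz": [0,0,0],"dr": [0,0,0],"claw": -1},
    {"xyz": [0,0,0],"dr": [0,0,0],"claw": -1},
    {"xyz": [0,0,0],"dr": [0,0,0],"claw": -1},
    {"xyz": [0,0,0],"dr": [0,0,0],"claw": -1},
  ],
  grip_force=30,
)

```text
t: 5.7
position: [425.6, 333.4, 185.2]
tcp_rot: [[0.992, 0.13, 0.001], [0.13, -0.992, 0.0], [0.001, -0.0, -1.0]]
wrist_force: [-0.6, -0.2, 3.4]
width: 11.3
finger_force: 31.9
```

```bash
python3 go.py 425.5 334.2 90 0.13; python3 - <<'E'
from h import *
s=sense();print(s["finger_force"])
E
```

```text
t 5.7 grasp [425.6 333.4  30.2] yaw 0.13 w 11.3 F [-0.6 -0.2  3.4]
turn units [-0.003 -0.005 -0.   ] shift units [-1.000e-03 -3.400e-02 -2.391e+00]
31.935113668441772
```

Request:
move_arm(
  plan=[
    {"xyz": [0,0,-0.6],"dr": [0,0,0],"claw": -1},
    {"xyz": [0,0,-0.9],"dr": [0,0,0],"claw": -1},
    {"xyz": [0,0,-0.9],"dr": [0,0,0.4],"claw": -1},
    {"xyz": [0,0,0],"dr": [0,0,0.7],"claw": -1},
    {"xyz": [0,0,0],"dr": [0,0,0.683],"claw": -1},
  ],
)

```text
t: 6.32
position: [425.6, 333.4, 246.2]
tcp_rot: [[0.993, -0.122, 0.001], [-0.122, -0.993, 0.001], [0.001, -0.001, -1.0]]
wrist_force: [-0.1, -0.6, -0.4]
width: 11.3
finger_force: 31.3
```

```bash
python3 go.py 428.4 149 60 -0.119
```

```text
t 6.33 grasp [425.6 333.4  91.2] yaw -0.1221 w 11.3 F [-0.1 -0.6 -0.4]
turn units [-0.007 -0.008 -0.022] shift units [0.988 7.309 1.249]
```

Request:
move_arm(
  plan=[
    {"xyz": [0.1,0.8,0],"dr": [0,0,-0.02],"claw": -1},
    {"xyz": [0.1,0.9,0],"dr": [0,0,0],"claw": -1},
    {"xyz": [0.2,0.9,0],"dr": [0,0,0],"claw": -1},
    {"xyz": [0.2,0.9,0],"dr": [0,0,0],"claw": -1},
    {"xyz": [0.2,0.9,0],"dr": [0,0,0],"claw": -1},
    {"xyz": [0.1,0.9,0],"dr": [0,0,0],"claw": -1},
    {"xyz": [0.09,0.9,0],"dr": [0,0,0],"claw": -1},
    {"xyz": [0,0.7,0.2],"dr": [0,0,0],"claw": -1},
    {"xyz": [0,0.41,0.4],"dr": [0,0,0],"claw": -1},
    {"xyz": [0,0,0.45],"dr": [0,0,0],"claw": -1},
    {"xyz": [0,0,0.2],"dr": [0,0,0],"claw": -1},
    {"xyz": [0,0,0],"dr": [0,0,0],"claw": -1},
  ],
)

```text
t: 7.82
position: [428.8, 149.4, 212.9]
tcp_rot: [[0.993, -0.115, -0.001], [-0.115, -0.993, -0.0], [-0.001, 0.0, -1.0]]
wrist_force: [1.1, 0.5, -1.2]
width: 11.3
finger_force: 31.3
```

```bash
python3 go.py 428.4 149 48.5 -0.119; python3 - <<'E'
from h import *
a=optics.get_image("side"); b=optics.get_image("top")
A=cv2.resize(a[195:285,230:330][:,:,::-1],(400,360),interpolation=cv2.INTER_CUBIC)
B=cv2.resize(b[185:275,310:410][:,:,::-1],(400,360),interpolation=cv2.INTER_CUBIC)
cv2.imwrite("pics/s2.png",np.hstack([A,B]))
E
```

```text
t 7.83 grasp [428.8 149.4  57.9] yaw -0.1155 w 11.3 F [ 1.1  0.5 -1.2]
turn units [0.001 0.008 0.025] shift units [-0.014  0.016  0.377]
```

View pics/s2.png

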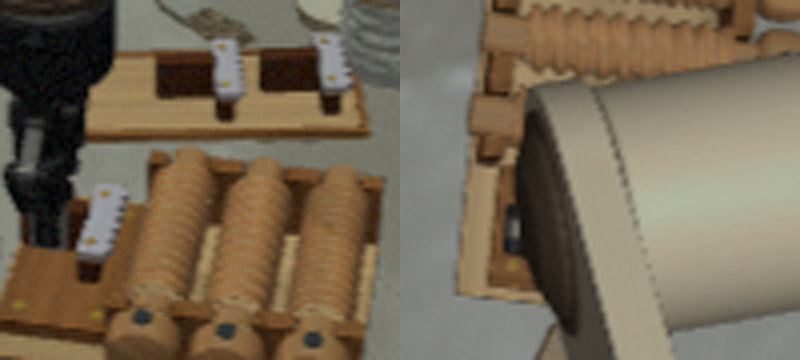

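The side view (left) shows the comb upright over the rest, teeth toward the front screw with a gap. I'll lower it until it touches.

Request:
move_arm(
  plan=[
    {"xyz": [0,0,0.2],"dr": [0,0,0.02],"claw": -1},
    {"xyz": [0,0,0.1],"dr": [0,0,0],"claw": -1},
    {"xyz": [0,0,0.05],"dr": [0,0,0],"claw": -1},
    {"xyz": [0,0,0.03],"dr": [0,0,0],"claw": -1},
    {"xyz": [0,0,0],"dr": [0,0,0],"claw": -1},
  ],
)

```text
t: 8.55
position: [428.9, 148.9, 204.0]
tcp_rot: [[0.993, -0.119, 0.0], [-0.119, -0.993, 0.0], [0.0, -0.0, -1.0]]
wrist_force: [-0.0, -0.4, -0.2]
width: 11.3
finger_force: 31.3
```

Request:
move_arm(
  plan=[
    {"xyz": [0,0,0.02],"dr": [0,0,0],"claw": -1},
    {"xyz": [0,0,0.02],"dr": [0,0,0],"claw": -1},
    {"xyz": [0,0,0],"dr": [0,0,0],"claw": -1},
  ],
)

```text
t: 8.93
position: [428.9, 148.9, 203.2]
tcp_rot: [[0.993, -0.119, 0.0], [-0.119, -0.993, 0.0], [0.0, -0.0, -1.0]]
wrist_force: [-1.5, -0.9, 5.2]
width: 11.5
finger_force: 32.0
```

Request:
move_arm(
  plan=[
    {"xyz": [0.1,0,0],"dr": [0,0,0],"claw": -1},
    {"xyz": [0.1,0,0],"dr": [0,0,0],"claw": -1},
    {"xyz": [0.05,0,0],"dr": [0,0,0],"claw": -1},
    {"xyz": [0.04,0,0],"dr": [0,0,0],"claw": -1},
    {"xyz": [0,0,0],"dr": [0,0,0],"claw": -1},
  ],
)

```text
t: 9.55
position: [436.1, 148.1, 203.2]
tcp_rot: [[0.993, -0.119, 0.0], [-0.119, -0.993, 0.0], [0.0, -0.0, -1.0]]
wrist_force: [-1.4, 0.2, 5.0]
width: 11.6
finger_force: 32.2
```

Request:
move_arm(
  plan=[
    {"xyz": [0.04,0,0],"dr": [0,0,0],"claw": -1},
    {"xyz": [0.04,0,0],"dr": [0,0,0],"claw": -1},
    {"xyz": [0,0,0],"dr": [0,0,0],"claw": -1},
  ],
)

```text
t: 9.93
position: [438.1, 147.9, 203.2]
tcp_rot: [[0.993, -0.119, 0.0], [-0.119, -0.993, 0.0], [-0.0, -0.0, -1.0]]
wrist_force: [-2.9, 0.7, 5.9]
width: 11.6
finger_force: 32.2
```

Request:
move_arm(
  plan=[
    {"xyz": [0.04,0,0],"dr": [0,0,0],"claw": -1},
    {"xyz": [0,0,0],"dr": [0,0,0],"claw": -1},
  ],
)

```text
t: 10.18
position: [439.1, 147.8, 203.2]
tcp_rot: [[0.993, -0.119, 0.0], [-0.119, -0.993, 0.0], [0.0, -0.0, -1.0]]
wrist_force: [-3.2, 0.8, 5.6]
width: 11.3
finger_force: 32.2
```

Request:
move_arm(
  plan=[
    {"xyz": [0.03,0,0],"dr": [0,0,0],"claw": -1},
    {"xyz": [0,0,0],"dr": [0,0,0],"claw": -1},
  ],
)

```text
t: 10.42
position: [439.8, 147.7, 203.2]
tcp_rot: [[0.993, -0.119, -0.0], [-0.119, -0.993, 0.0], [-0.0, -0.0, -1.0]]
wrist_force: [-2.7, -0.9, 5.5]
width: 11.5
finger_force: 32.3
```

Request:
move_arm(
  plan=[
    {"xyz": [0.03,0,0],"dr": [0,0,0],"claw": -1},
    {"xyz": [0,0,0],"dr": [0,0,0],"claw": -1},
  ],
)

```text
t: 10.68
position: [440.5, 147.6, 203.2]
tcp_rot: [[0.993, -0.119, -0.0], [-0.119, -0.993, 0.0], [-0.0, -0.0, -1.0]]
wrist_force: [-2.9, 1.0, 6.5]
width: 11.4
finger_force: 32.3
```

Request:
move_arm(
  plan=[
    {"xyz": [0.03,0,0],"dr": [0,0,0],"claw": -1},
    {"xyz": [0,0,0],"dr": [0,0,0],"claw": -1},
  ],
)

```text
t: 10.92
position: [441.0, 147.6, 203.2]
tcp_rot: [[0.993, -0.119, -0.001], [-0.119, -0.993, 0.0], [-0.001, -0.0, -1.0]]
wrist_force: [-8.7, 1.4, 10.4]
width: 11.5
finger_force: 33.0
```

Request:
move_arm(
  plan=[
    {"xyz": [0,0.04,0],"dr": [0,0,0],"claw": -1},
    {"xyz": [0,0,0],"dr": [0,0,0],"claw": -1},
  ],
)

```text
t: 11.18
position: [441.2, 146.5, 203.2]
tcp_rot: [[0.993, -0.119, 0.0], [-0.119, -0.993, 0.0], [0.0, -0.0, -1.0]]
wrist_force: [-2.4, 1.9, 5.9]
width: 11.3
finger_force: 32.3
```

Request:
move_arm(
  plan=[
    {"xyz": [0,0.04,0],"dr": [0,0,0],"claw": -1},
    {"xyz": [0,0,0],"dr": [0,0,0],"claw": -1},
  ],
)

```text
t: 11.42
position: [441.1, 145.8, 203.2]
tcp_rot: [[0.993, -0.119, 0.0], [-0.119, -0.993, 0.001], [0.0, -0.001, -1.0]]
wrist_force: [-1.2, 6.8, 4.1]
width: 11.5
finger_force: 32.2
```

Request:
move_arm(
  plan=[
    {"xyz": [0,-0.03,0],"dr": [0,0,0],"claw": -1},
    {"xyz": [0.03,0,0],"dr": [0,0,0],"claw": -1},
    {"xyz": [0,0,0],"dr": [0,0,0],"claw": -1},
  ],
)

```text
t: 11.8
position: [441.5, 146.2, 203.2]
tcp_rot: [[0.993, -0.119, -0.001], [-0.119, -0.993, 0.0], [-0.001, -0.0, -1.0]]
wrist_force: [-10.0, 1.6, 12.7]
width: 11.4
finger_force: 33.3
```

Request:
move_arm(
  plan=[
    {"xyz": [0.03,0,0],"dr": [0,0,0],"claw": -1},
    {"xyz": [0,0,0],"dr": [0,0,0],"claw": -1},
  ],
)

```text
t: 12.05
position: [441.9, 146.2, 203.2]
tcp_rot: [[0.993, -0.119, -0.003], [-0.119, -0.993, 0.0], [-0.003, 0.0, -1.0]]
wrist_force: [-16.3, 1.9, 19.4]
width: 11.4
finger_force: 34.2
```

Request:
move_arm(
  plan=[
    {"xyz": [-0.03,0,-0.01],"dr": [0,0,0],"claw": -1},
    {"xyz": [0,0,0],"dr": [0,0,0],"claw": -1},
  ],
)

```text
t: 12.3
position: [441.5, 146.2, 203.2]
tcp_rot: [[0.993, -0.119, -0.001], [-0.119, -0.993, 0.0], [-0.001, -0.0, -1.0]]
wrist_force: [-7.1, 3.4, 8.1]
width: 11.6
finger_force: 32.5
```

```bash
python3 - <<'E'
from h import *
a=optics.get_image("side")
cv2.imwrite("pics/s3.png",cv2.resize(a[215:285,235:325][:,:,::-1],(770,600),interpolation=cv2.INTER_CUBIC))
E
```

```text
(no output)
```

View pics/s3.png

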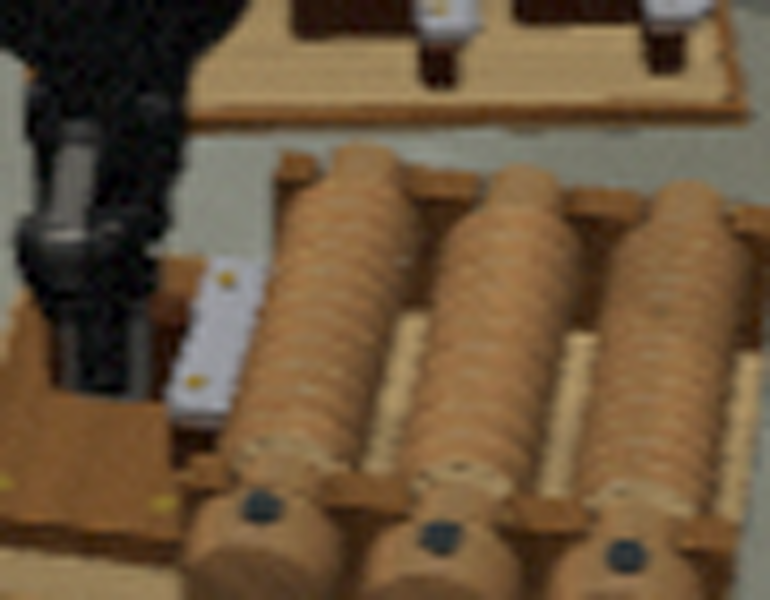

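The side crop shows the teeth meeting the thread of the front screw. To tell "home" from a wrong-pitch jam, I'll measure the contact half a pitch out of step. A full tooth depth of difference proves it beds.

Request:
move_arm(
  plan=[
    {"xyz": [-0.14,0,0],"dr": [0,0,0],"claw": -1},
    {"xyz": [-0.14,0,0],"dr": [0,0,0],"claw": -1},
    {"xyz": [0,0.2,0],"dr": [0,0,0],"claw": -1},
    {"xyz": [0.06,0,0],"dr": [0,0,0],"claw": -1},
    {"xyz": [0,0,0],"dr": [0,0,0],"claw": -1},
  ],
)

```text
t: 12.98
position: [436.0, 141.6, 203.2]
tcp_rot: [[0.993, -0.119, 0.0], [-0.119, -0.993, 0.0], [0.0, -0.0, -1.0]]
wrist_force: [0.2, -0.7, 0.4]
width: 11.5
finger_force: 31.5
```

Request:
move_arm(
  plan=[
    {"xyz": [0.03,0,0],"dr": [0,0,0],"claw": -1},
    {"xyz": [0,0,0],"dr": [0,0,0],"claw": -1},
  ],
)

```text
t: 13.22
position: [436.6, 141.7, 203.2]
tcp_rot: [[0.993, -0.119, -0.0], [-0.119, -0.993, 0.0], [-0.0, -0.0, -1.0]]
wrist_force: [0.4, -0.4, 0.3]
width: 11.3
finger_force: 31.6
```

Request:
move_arm(
  plan=[
    {"xyz": [0.03,0,0],"dr": [0,0,0],"claw": -1},
    {"xyz": [0,0,0],"dr": [0,0,0],"claw": -1},
  ],
)

```text
t: 13.48
position: [437.1, 141.7, 203.2]
tcp_rot: [[0.993, -0.119, -0.001], [-0.119, -0.993, 0.0], [-0.001, 0.0, -1.0]]
wrist_force: [-5.0, -0.9, 4.6]
width: 11.2
finger_force: 32.2
```

Request:
move_arm(
  plan=[
    {"xyz": [-0.1,0,0],"dr": [0,0,0],"claw": -1},
    {"xyz": [0,-0.215,0],"dr": [0,0,0],"claw": -1},
    {"xyz": [0.12,0,0],"dr": [0,0,0],"claw": -1},
    {"xyz": [0.1,0,0],"dr": [0,0,0],"claw": -1},
    {"xyz": [0,0,0],"dr": [0,0,0],"claw": -1},
  ],
)

```text
t: 14.1
position: [441.2, 146.6, 203.2]
tcp_rot: [[0.993, -0.119, -0.0], [-0.119, -0.993, 0.0], [-0.0, -0.0, -1.0]]
wrist_force: [0.8, -0.3, -0.3]
width: 11.4
finger_force: 31.5
```

Request:
move_arm(
  plan=[
    {"xyz": [0.02,0,0],"dr": [0,0,0],"claw": -1},
    {"xyz": [0,0,0],"dr": [0,0,0],"claw": -1},
  ],
)

```text
t: 14.35
position: [441.4, 146.5, 203.2]
tcp_rot: [[0.993, -0.119, -0.0], [-0.119, -0.993, 0.0], [-0.0, -0.0, -1.0]]
wrist_force: [-0.6, 0.2, -0.1]
width: 11.2
finger_force: 31.5
```

Request:
move_arm(
  plan=[
    {"xyz": [0.02,0,0],"dr": [0,0,0],"claw": -1},
    {"xyz": [0,0,0],"dr": [0,0,0],"claw": -1},
  ],
)

```text
t: 14.6
position: [441.6, 146.5, 203.2]
tcp_rot: [[0.993, -0.119, -0.001], [-0.119, -0.993, 0.0], [-0.001, 0.0, -1.0]]
wrist_force: [-5.7, 1.0, 4.5]
width: 11.6
finger_force: 32.1
```

Contact is now about 3.9 mm deeper than crest-on-crest, which is a full tooth depth, so the comb beds home. I'll release it, then nudge the stem end lightly from behind so it seats square.

Request:
move_arm(
  plan=[
    {"xyz": [-0.01,0,0],"dr": [0,0,0],"claw": -0.9},
    {"xyz": [0,0,0],"dr": [0,0,0],"claw": -0.6},
    {"xyz": [0,0,0],"dr": [0,0,0],"claw": -0.3},
    {"xyz": [0,0,0],"dr": [0,0,0],"claw": -0.3},
    {"xyz": [0,0,-0.4],"dr": [0,0,0],"claw": -0.3},
    {"xyz": [0,0,-1],"dr": [0,0,0],"claw": -0.3},
    {"xyz": [-0.8,0,0],"dr": [0,0,0],"claw": -1},
    {"xyz": [-0.9,0,0],"dr": [0,0,0],"claw": -1},
    {"xyz": [0,0,0],"dr": [0,0,0],"claw": -1},
    {"xyz": [0,0,0.6],"dr": [0,0,0],"claw": -1},
    {"xyz": [0,0,0.6],"dr": [0,0,0],"claw": -1},
    {"xyz": [0,0,0],"dr": [0,0,0],"claw": -1},
  ],
  grip_force=20,
)

```text
t: 16.1
position: [399.3, 151.4, 206.5]
tcp_rot: [[0.993, -0.119, -0.003], [-0.119, -0.993, -0.0], [-0.003, 0.001, -1.0]]
wrist_force: [0.1, 0.2, 0.8]
width: 0.2
finger_force: 0.0
```

```bash
python3 - <<'E'
from h import *
a=optics.get_image("side")
cv2.imwrite("pics/s4.png",cv2.resize(a[215:285,235:325][:,:,::-1],(770,600),interpolation=cv2.INTER_CUBIC))
E
```

```text
(no output)
```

View pics/s4.png

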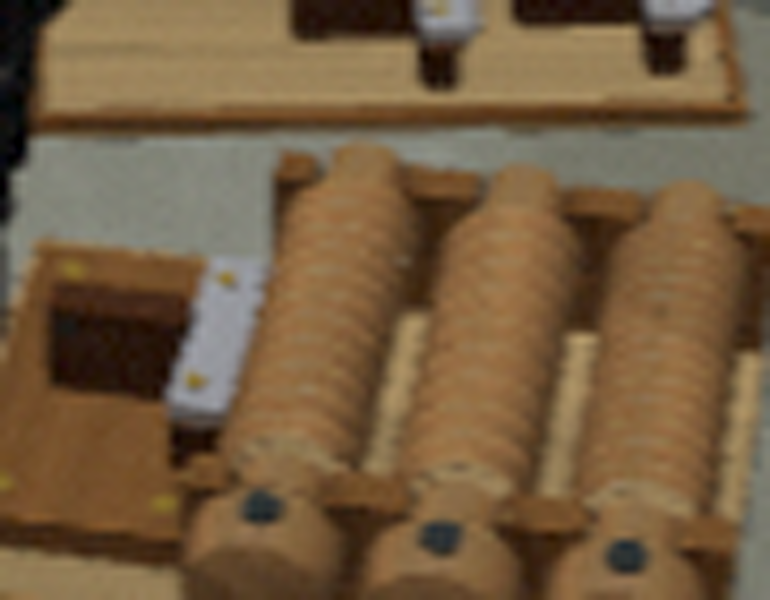

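The comb stands upright against the thread after release. Next is the gentle nudge from behind.

Request:
move_arm(
  plan=[
    {"xyz": [0.16,0,0],"dr": [0,0,0],"claw": -1},
    {"xyz": [0.16,0,0],"dr": [0,0,0],"claw": -1},
    {"xyz": [0.04,0,0],"dr": [0,0,0],"claw": -1},
    {"xyz": [0,0,0],"dr": [0,0,0],"claw": -1},
  ],
)

```text
t: 16.65
position: [408.5, 150.5, 208.3]
tcp_rot: [[0.993, -0.119, 0.0], [-0.119, -0.993, 0.0], [0.0, -0.0, -1.0]]
wrist_force: [-1.2, -0.1, -0.6]
width: 0.2
finger_force: 0.0
```

Request:
move_arm(
  plan=[
    {"xyz": [0.04,0,0],"dr": [0,0,0],"claw": -1},
    {"xyz": [0,0,0],"dr": [0,0,0],"claw": -1},
  ],
)

```text
t: 16.9
position: [409.4, 150.4, 208.3]
tcp_rot: [[0.993, -0.119, 0.0], [-0.119, -0.993, 0.0], [0.0, -0.0, -1.0]]
wrist_force: [-0.5, -0.6, -0.7]
width: -0.3
finger_force: 0.0
```

Request:
move_arm(
  plan=[
    {"xyz": [0.04,0,0],"dr": [0,0,0],"claw": -1},
    {"xyz": [0,0,0],"dr": [0,0,0],"claw": -1},
  ],
)

```text
t: 17.15
position: [410.5, 150.3, 208.2]
tcp_rot: [[0.993, -0.119, 0.0], [-0.119, -0.993, 0.0], [-0.0, -0.0, -1.0]]
wrist_force: [0.9, -0.3, -0.3]
width: -0.2
finger_force: 0.0
```

Request:
move_arm(
  plan=[
    {"xyz": [0.03,0,0],"dr": [0,0,0],"claw": -1},
    {"xyz": [0,0,0],"dr": [0,0,0],"claw": -1},
  ],
)

```text
t: 17.4
position: [411.2, 150.2, 208.2]
tcp_rot: [[0.993, -0.119, -0.0], [-0.119, -0.993, 0.0], [-0.0, -0.0, -1.0]]
wrist_force: [0.2, 0.0, 0.1]
width: -0.5
finger_force: 0.0
```

Request:
move_arm(
  plan=[
    {"xyz": [0.03,0,0],"dr": [0,0,0],"claw": -1},
    {"xyz": [0,0,0],"dr": [0,0,0],"claw": -1},
  ],
)

```text
t: 17.65
position: [411.8, 150.1, 208.2]
tcp_rot: [[0.993, -0.119, -0.001], [-0.119, -0.993, 0.0], [-0.001, -0.0, -1.0]]
wrist_force: [-3.3, 0.6, 2.6]
width: -0.1
finger_force: 1.7
```

Request:
move_arm(
  plan=[
    {"xyz": [0.03,0,0],"dr": [0,0,0],"claw": -1},
    {"xyz": [0,0,0],"dr": [0,0,0],"claw": -1},
  ],
)

```text
t: 17.9
position: [412.1, 150.1, 208.1]
tcp_rot: [[0.993, -0.119, -0.002], [-0.119, -0.993, 0.0], [-0.002, 0.0, -1.0]]
wrist_force: [-10.1, 1.6, 7.3]
width: -0.2
finger_force: 5.2
```

Request:
move_arm(
  plan=[
    {"xyz": [0.03,0,0],"dr": [0,0,0],"claw": -1},
    {"xyz": [0,0,0],"dr": [0,0,0],"claw": -1},
  ],
)

```text
t: 18.15
position: [412.4, 150.1, 208.0]
tcp_rot: [[0.993, -0.119, -0.004], [-0.119, -0.993, 0.0], [-0.004, 0.0, -1.0]]
wrist_force: [-17.2, 2.1, 13.3]
width: 0.2
finger_force: 8.6
```

Request:
move_arm(
  plan=[
    {"xyz": [-0.1,0,0],"dr": [0,0,0],"claw": -1},
    {"xyz": [-0.3,0,0],"dr": [0,0,0],"claw": -1},
    {"xyz": [0,0,-1],"dr": [0,0,0],"claw": -1},
    {"xyz": [0,0,-1],"dr": [0,0,0],"claw": -1},
    {"xyz": [0,0,-1],"dr": [0,0,0],"claw": -1},
    {"xyz": [0,0,-1],"dr": [0,0,0],"claw": -1},
    {"xyz": [0,0,-1],"dr": [0,0,0],"claw": -1},
    {"xyz": [0,1,0],"dr": [0,0,0],"claw": -1},
    {"xyz": [0,1,0],"dr": [0,0,0],"claw": -1},
    {"xyz": [0,1,0],"dr": [0,0,0],"claw": -1},
    {"xyz": [0,1,0],"dr": [0,0,0],"claw": -1},
    {"xyz": [0,1,0],"dr": [0,0,0],"claw": -1},
    {"xyz": [0,1,0],"dr": [0,0,0],"claw": -1},
    {"xyz": [0,1,0],"dr": [0,0,0],"claw": -1},
    {"xyz": [0,1,0],"dr": [0,0,0],"claw": -1},
    {"xyz": [0,1,0],"dr": [0,0,0],"claw": -1},
    {"xyz": [0,1,0],"dr": [0,0,0],"claw": -1},
    {"xyz": [0,1,0],"dr": [0,0,0],"claw": -1},
    {"xyz": [0,1,0],"dr": [0,0,0],"claw": -1},
    {"xyz": [0,0,0],"dr": [0,0,0],"claw": -1},
  ],
)

```text
t: 20.65
position: [367.5, -147.7, 333.1]
tcp_rot: [[0.993, -0.121, -0.0], [-0.121, -0.993, -0.0], [-0.0, 0.0, -1.0]]
wrist_force: [-0.1, -0.4, 0.4]
width: 0.0
finger_force: 0.0
```

```bash
python3 - <<'E'
from m import *
a=optics.get_image("top"); np.save("top2.npy",a)
cv2.imwrite("pics/t5.png",cv2.resize(a[165:270,240:400][:,:,::-1],(800,525),interpolation=cv2.INTER_CUBIC))
h=cv2.cvtColor(a,cv2.COLOR_RGB2HSV).astype(int); S,V=h[...,1],h[...,2]
b=blob((S<60)&(V>120)&((a[...,2].astype(int)-a[...,0])>0),(330,220,388,245)); print([np.round(x,2) for x in rect(b,48)], sense()["t"])
E
```

```text
[array([470.91, 143.68]), array([61.82, 18.51]), np.float64(83.3)] 20.7
```

View pics/t5.png

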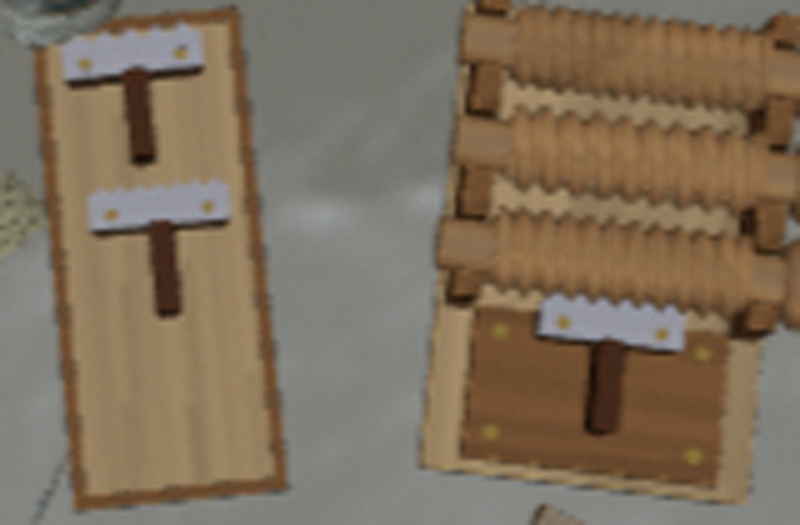

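The top view shows the comb (540–690, 300–350) standing square, its teeth meshed in the front screw's thread. The other two combs are upright in the tray and the arm is clear, so I'll hand the job in.

```bash
python3 -c "
from workcell import ticket
print(ticket.sign_off())"
```

```text
the job is handed in; nothing more can be done
None
```

The comb from the front tray slot (about 10 mm pitch, matching the front screw) is in mesh and released: it bedded about 3.9 mm deeper than crest-on-crest, a full tooth depth. I stopped there, so the other two (about 8.6 and 12–13 mm by camera) were never tried on the rest and still stand upright in the tray; job handed in at about 21 s.

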